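# Pry open the paint box and hold up its tray

### The job

The lid of the green steel paint box is gummed shut: slip the blade of the palette knife under the lid's front edge and pry it up with the knife, without the gripper itself touching the shut box, then swing the lid open past upright and lay the knife back down on the table. Take the inner tray by its wooden handle, lift it straight up out of the box without tipping its ink jars, and hold it level and still above the box, its bottom at least 6 cm above the rim, so that I can get at the tubes underneath. Finish while still holding the tray there, and leave the mug, the spray can and the spectacle case where they are.

Things in the scene. Friction and masses are not known exactly. Their poses are not given: they have to be found in the camera images.
- paintbox: dark green steel box that stays put on the table, 160 (x) x 240 (y) x 86 mm high, open-topped with 3 mm walls under its hinged lid; origin at the centre of its underside, z up, front face towards -x. Two ledges inside its short ends (top 26 mm above its origin) carry the loose tray
- hinge (a point): middle of the lid's hinge line, at the top of the box's back (+x) wall: box frame (80, 0, 86) mm; the hinge axis runs along the box's y
- lid (a joint): angle of the lid about its hinge, rad: 0 shut, pi/2 upright, 1.9 fully open (leaning back). Stiff friction hinge, stays at any angle; needs about 2 to 3 N upward at the front edge. The lid is a flat 4 mm plate, its underside level with the hinge and the rim when shut
- lid_edge (a point): middle of the lid's front edge, on its underside, 172 mm from the hinge line. The edge stands out 12 mm in front of the box's front wall along its whole 248 mm width, with free space below it; moves with the lid
- knife: palette knife, loose, lying flat: wooden handle 100 mm long, 18 mm wide, 16 mm high, then a straight rigid steel blade 18 mm wide, 2 mm thick, in the plane of the handle's mid-height; 200 mm long over all, about 70 g. Origin at the centre of the handle's underside, x along the knife towards the tip, z up
- knife_grip (a point): point on the handle's mid-height, 25 mm ahead of the handle's centre, near the balance point (8 mm above the table when lying)
- knife_tip (a point): rounded end of the blade, 125 mm ahead of knife_grip, at the same height
- tray: loose grey lift-out tray, 144 (x) x 224 (y) mm, walls 22 mm high, 5 mm clear of the box walls all round; origin at the centre of its underside, axes as the box's. With its jars about 0.5 kg. Low dividers (20 mm) part four corner wells from a middle well with paint pans (under 13 mm high)
- tray_handle (a point): centre of the tray's wooden handle bar, 48 mm above the tray's underside: bar 12 mm wide (x), 12 mm high, 113 mm long along the tray's y, carried at both ends by steel uprights, free space under and on both sides of its middle. 74 mm above the table while the tray sits in the box (12 mm below the rim)
- jar_red: small closed ink jar, red body and black cap, 36 mm diameter, 42 mm high, about 70 g, standing loose in one of the tray's four corner wells; origin at the centre of its underside
- jar_blue: small closed ink jar, blue body and black cap, 36 mm diameter, 42 mm high, about 70 g, standing loose in one of the tray's four corner wells; origin at the centre of its underside
- jar_yellow: small closed ink jar, yellow body and black cap, 36 mm diameter, 42 mm high, about 70 g, standing loose in one of the tray's four corner wells; origin at the centre of its underside
- mug: dark teal mug full of brushes, 80 mm diameter, 95 mm high, with the brushes about 185 mm; origin at the centre of its underside; leave alone
- spraycan: black spray can with a red label, 53 mm diameter, 160 mm high; origin at the centre of its underside; leave alone
- case: dark red spectacle case, 155 (x) x 60 x 35 mm high; origin at the centre of its underside; leave alone
There are look-alikes about, which are no part of the job. There is more than one size of the knife; the one meant has the size given above.

How it is judged (in metres and radians):
On the way, in this order (a step that is already met when the one before it is completed fails the run):
1. the lid is pried up with the knife's blade (value of joint lid above 0.2 rad and contact force between knife and paintbox above 0.2 N), for 0.05 s.
2. the lid stands open past upright and the knife lies on the table, let go (value of joint lid above 1.5 rad and height (world z) of knife below 0.03 m and linear speed of knife below 0.03 m/s and contact force between the fingers and knife below 0.05 N and contact force between knife and paintbox below 0.05 N and contact force between knife and tray below 0.05 N), for 0.2 s.
3. the tray is held in the gripper clear above the box (z of tray in the frame of paintbox above 0.126 m and contact force between the fingers and tray above 1 N and contact force between tray and paintbox below 0.05 N), for 0.5 s.
At the end, for the whole second after the job is handed in: Only the gripper carries the tray: its underside 40 mm or more above the box's rim, within 100 mm of the box's centre, level within 5 degrees, slower than 20 mm/s, all jars upright in it; lid at 1.5 rad or more; knife lying on the table, let go, clear of box and tray; bystanders in place (all of step 2 and all of step 3 and horizontal distance between tray and paintbox below 0.1 m and angle between tray's own z axis and vertical below 0.087 rad and linear speed of tray below 0.02 m/s and angular speed of tray below 0.1 rad/s and z of each of jar_red, jar_blue, jar_yellow in the frame of tray below 0.012 m and horizontal distance between each of jar_red, jar_blue, jar_yellow and tray below 0.125 m and angle between each of jar_red, jar_blue, jar_yellow's own z axis and vertical below 0.15 rad); the arm keeps its last pose, push and grip.
It fails at once if the gripper or arm touches the box or its lid while the lid is still shut (value of joint lid below 0.1 rad and contact force between any of the fingers, the arm and paintbox above 0.5 N).
It fails at once if the tray is tipped (angle between tray's own z axis and vertical above 0.3 rad).
It fails at once if an ink jar is tipped over (angle between any of jar_red, jar_blue, jar_yellow's own z axis and vertical above 0.5 rad).
It fails at once if the mug, spray can or spectacle case is knocked out of its place (distance of any of mug, spraycan, case from where it was at the start of the episode above 0.03 m or angle between any of mug, spraycan, case's own z axis and vertical above 0.4 rad).
It also fails if it takes over 64 s, if anything falls off the work surface, if the arm or the gripper's body presses on something with over 40 N, if the wrist force passes 120 N, or if a joint passes its speed limit or range.

### The arm

A 6-joint arm with a two-finger parallel gripper is mounted at the origin on the work surface. World frame = base frame: x ahead of the robot, y to its left, z up, the work surface at z = 0. Lengths are in m, angles in degrees, forces in N, time in s.
With the tool pointing down it reaches from about 0.35 to 1 m from the base axis. Payload 7.1 kg.
Tool frame: the origin (TCP) lies at the very end of the fingers, on their centre line; the grasp point (between the pads) lies 19 mm behind it; z points along the fingers, y is the line along which they close (so a half turn about z gives the same grasp; the last joint's range is limited). The gripper opens to 85 mm and grips with 20 to 120 N. Pads are 22 mm wide; open, the fingers measure 114 mm over their backs; the gripper's body (76 mm by 85 mm) begins 54 mm behind the grasp point. The pads swing forward as they close: fully open they stand 13 mm farther back than shut.
Start: joints at [74.542, 24.242, 93.386, -0, 62.372, -1.089], TCP at [0.155, 0.605, 0.231] pointing down, gripper open.
Joint ranges: [-172.04, 172.04], [-51.8, 120.97], [4.93, 147.93], [-75.15, 255.16], [6.16, 154.13], [-145.62, 145.62]. Speed limits (degrees/s): [136.94, 136.94, 172.46, 180, 180, 180].

### API

Orientations are given as a 3x3 rotation matrix whose columns are the frame's x, y, z axes.
In Python, from station import ctrl gives the robot as it stands.
- The arm moves only by the tool arm_command, never from a script. Its argument "motion" is text: rows parted by semicolons, each of 4 numbers parted by spaces: the shift along the tool's x, y, z in mm, then the turn about the tool's z in units of 5 degrees (1.0 is 5 degrees). A call has 1 to 10 rows; each row shifts and turns the commanded pose from where the row before left it, along the tool's axes as they then stand; what a row does not reach is not made up. A row lasts 1/10 s, in which the tool goes at most 50 mm and 8.59 degrees, less where a joint would pass 70% of its speed; a pose out of reach is approached as far as the arm can. A call with a gripper value outside its range is refused whole. "jaw" is the closure, from 0 (fully open) to 1 (shut), set as the call begins (left out, the last holds). The fingers move at their own pace and stop on an object; "squeeze" is the grip in N (left out, the last holds). Time passes only in rows, so rows that do not move let the fingers close. It gives the time, the measured TCP pose, the force, the opening and the grip force at its end, in the units of the state.
- ctrl.get_state(): the state, without advancing time (a new reading comes with each control period).
- ctrl.get_image(name): name is "scene" or "top" or "wrist"; returns (picture, depth): 384x512x3 uint8, blue, green, red; 384x512 float32, m along the optical axis (not along the pixel's ray), 0 where there is no reading.
- ctrl.camera_info(name): a dict with "K" (3x3 intrinsics, pixels), "k1" (the pictures are not rectified: a ray, as slopes to the right and down, at radius r is drawn at 1 + k1 r^2 times it, then the intrinsics apply), "camera_from_world" (4x4, takes a point from world to camera coordinates). Camera axes: x right, y up, looking along -z (the intrinsics and any distortion apply to the point x, -y, -z); pixel columns grow to the right and rows downward; lengths in m; the calibration is good to about 2 mm. A picture is of the moment at which its call begins: read the wrist's pose just before it. camera_info takes no time and is no camera call; for the wrist camera it gives the pose at the moment of the call.
- ctrl.job_done(): hands the job in; it is judged then, once.
Trained networks look in the newest picture that a camera, given by its name, has taken for a name from the list of things; names that differ only in an ending like _2 or _b are one class to them, and where a whole thing is asked for, a point or a joint stands for the part that bears it (a point fixed in the world has none). Each returns a list of dicts, best first, with "score" (0 to 1); they miss things now and then, are a little off and sometimes report something else, mostly with a low value. They report only what shows in the picture. A call takes as long as a camera call. They do not tell look-alikes from the thing itself.
- ctrl.look_for(camera, name): "extent" ([centre column, centre row, width, height] in pixels, round what is visible of it).
- ctrl.masks_of(camera, name): "mask" (384x512 bool, what is visible of it) and "extent" ([centre column, centre row, width, height] in pixels, round what is visible of it).
The state is a dict: "time_s": time; "joint_pos": joint angles; "dq": joint speeds; "joint_efforts": joint torques, N m; "tcp_pos": TCP position; "tool_rot": TCP orientation; "contact_force": force on the tool from outside, world axes, zero at the start; "ft_torque": the same for the moment, N m; "finger_gap": finger opening in m; "gripper_force": force on a finger pad.
Only numpy, scipy, OpenCV 4.12 (cv2) and the standard library are available. Lean on these libraries where they do the work, as an engineer would, in place of code of your own. Each camera call takes 0.05 s, during which the arm holds its last target. There are 200 camera calls.

## Working session

There is one attempt and no reset: what is moved stays moved. The work goes in short steps, Python scripts to look and compute and a tool call to move; the robot and the scene stay as the last step left them, time stands still between calls to the robot, and variables do not carry over. Pictures are saved under pics/ and viewed, at most 10 in all, crops included, and the job is handed in when it is done.

Besides the shell and the picture viewer there is one more tool, called as name(argument=value, ...), one argument or row to a line, values as JSON. arm_command: Moves the arm, as the interface text tells. Its arguments: {"type":"object","properties":{"motion":{"type":"string"},"jaw":{"type":"number"},"squeeze":{"type":"number"}},"required":["motion"]}

```bash
ls; mkdir -p pics; cat > h.py <<'E'
import numpy as np, cv2
from station import ctrl
def info(n):
    c=ctrl.camera_info(n); return np.array(c["K"]),c["k1"],np.array(c["camera_from_world"])
def unproj(n,uv,d,ci=None):
    K,k1,T=ci or info(n); uv=np.atleast_2d(uv).astype(float); d=np.atleast_1d(d)
    p=cv2.undistortPoints(uv[:,None],K,np.array([k1,0,0,0.]))[:,0]
    c=np.c_[p[:,0]*d,-p[:,1]*d,-d,np.ones(len(d))]
    return (np.linalg.inv(T)@c.T).T[:,:3]
def proj(n,P,ci=None):
    K,k1,T=ci or info(n); P=np.atleast_2d(P); c=(T@np.c_[P,np.ones(len(P))].T).T[:,:3]*[1,-1,-1]
    return cv2.projectPoints(c[:,None],np.zeros(3),np.zeros(3),K,np.array([k1,0,0,0.]))[0][:,0]
def cloud(n,dep,mask=None,ci=None):
    m=dep>0
    if mask is not None: m&=mask
    v,u=np.nonzero(m); return unproj(n,np.c_[u,v],dep[v,u],ci)
E
cat > a.py <<'E'
from h import *
for n in ("top","scene"):
    im,d=ctrl.get_image(n); cv2.imwrite(f"pics/{n}0.png",im); np.save(f"{n}0.npy",d)
    K,k1,T=info(n); print(n,K[0,0],k1,np.linalg.inv(T)[:3,3].round(3))
    for t in ("paintbox","knife","mug","spraycan","case"):
        for r in ctrl.masks_of(n,t):
            if r["score"]<.3: continue
            P=cloud(n,d,r["mask"])
            print(t,round(r["score"],2),np.round(r["extent"]),np.median(P,0).round(3) if len(P) else 0,P.min(0).round(3),P.max(0).round(3))
print(ctrl.get_state())
E
python3 a.py
```

```text
pics
top 428.3293355758103 -0.15064611826621138 [0.415 0.031 1.303]
paintbox 0.82 [263. 160.  96.  79.] [ 0.634 -0.018  0.09 ] [ 0.523 -0.157 -0.006] [0.772 0.125 0.1  ]
knife 0.94 [139. 220.  22.  66.] [0.463 0.353 0.01 ] [ 0.378  0.321 -0.007] [0.574 0.392 0.021]
mug 0.95 [376. 134.  40.  35.] [ 0.703 -0.35   0.073] [ 0.66  -0.421 -0.001] [ 0.768 -0.303  0.191]
spraycan 0.62 [133. 148.  30.  30.] [0.673 0.351 0.144] [ 0.654  0.334 -0.003] [0.747 0.415 0.165]
case 0.61 [367. 226.  33.  49.] [ 0.44  -0.331  0.034] [ 0.362 -0.379 -0.002] [ 0.515 -0.287  0.044]
scene 359.4053062915227 -0.03155497717000411 [0.996 0.325 0.846]
paintbox 0.6 [226. 221. 117.  98.] [ 0.656 -0.001  0.089] [ 0.461 -0.215 -0.005] [0.748 0.127 0.095]
knife 0.96 [328. 181.  91.  23.] [0.368 0.111 0.016] [ 0.231  0.033 -0.003] [0.448 0.227 0.027]
knife 0.72 [383. 256.  14.  68.] [0.485 0.363 0.01 ] [ 0.387  0.326 -0.005] [0.573 0.395 0.019]
knife 0.67 [225. 220. 115. 102.] [ 0.656 -0.002  0.089] [ 0.469 -0.215 -0.006] [0.748 0.127 0.095]
mug 0.65 [115. 172.  46.  53.] [ 0.706 -0.329  0.075] [ 0.623 -0.473 -0.003] 
[... 436 characters left out ...]
23719497e+01, -1.08737060e+00]), 'dq': array([-0.05868032, -0.00726001, -0.03029385, -0.0424203 ,  0.0523599 ,
       -0.02864125]), 'joint_efforts': array([ 1.22964135e-03, -5.57051754e+01, -2.82025695e+01, -1.96929244e-05,
        1.02021993e-03, -4.37875315e-05]), 'tcp_pos': array([0.15506481, 0.60543944, 0.23132339]), 'tool_rot': array([[-9.68715623e-01,  2.48173409e-01, -6.20059634e-07],
       [ 2.48173409e-01,  9.68715623e-01,  1.13868509e-06],
       [ 8.83252816e-07,  9.49179724e-07, -1.00000000e+00]]), 'contact_force': array([-0.89252675, -0.46790346,  0.30930253]), 'ft_torque': array([-0.00453613, -0.02850709, -0.02014626]), 'gripper_force': 0.0, 'finger_gap': 0.08571287786191648}
```

View pics/top0.png

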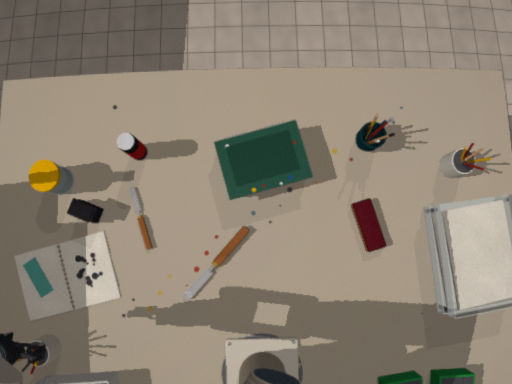

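```bash
cat > b.py <<'E'
from h import *
import os
for n in ("top","scene"):
    d=np.load(f"{n}0.npy"); im=cv2.imread(f"pics/{n}0.png")
    v,u=np.nonzero(d>0); P=unproj(n,np.c_[u,v],d[v,u])
    # lid plane
    m=(abs(P[:,2]-.09)<.006)&(abs(P[:,0]-.64)<.15)&(abs(P[:,1]+.01)<.17)
    M=np.zeros(d.shape,np.uint8); M[v[m],u[m]]=255
    M=cv2.morphologyEx(M,cv2.MORPH_OPEN,np.ones((3,3)))
    v2,u2=np.nonzero(M); Q=unproj(n,np.c_[u2,v2],d[v2,u2])
    print(n,"lid",cv2.minAreaRect(Q[:,:2].astype(np.float32)),np.median(Q[:,2]))
    # table bias
    t=abs(P[:,2])<.006; print("table z",np.median(P[t,2]))
    for nm,c in (("kA",(.47,.356)),("kB",(.36,.12))):
        m=(np.hypot(P[:,0]-c[0],P[:,1]-c[1])<.16)&(P[:,2]>.006)&(P[:,2]<.03)
        M=np.zeros(d.shape,np.uint8); M[v[m],u[m]]=255
        nn,L,S,C=cv2.connectedComponentsWithStats(M)
        for i in range(1,nn):
            if S[i,4]<25: continue
            v2,u2=np.nonzero(L==i); Q=unproj(n,np.c_[u2,v2],d[v2,u2])
            r=cv2.minAreaRect(Q[:,:2].astype(np.float32)); print(nm,n,np.round(C[i]),S[i,4],np.round(r[0],3),np.round(r[1],3),round(r[2],1),np.percentile(Q[:,2],95).round(4))
im=cv2.imread("pics/top0.png"); a=cv2.resize(im[160:290,100:300],None,fx=4,fy=4,interpolation=cv2.INTER_CUBIC)
cv2.imwrite("pics/knives.png",a)
E
python3 b.py
```

```text
top lid ((0.6357058882713318, -0.018410861492156982), (0.17984017729759216, 0.24591661989688873), 14.157814025878906) 0.0904005627133444
table z -0.00030921128853367286
kA top [141. 220.] 362 [0.478 0.357] [0.201 0.021] 16.6 0.0182
kA top [ 99. 216.] 36 [0.486 0.482] [0.008 0.051] 76.8 0.0288
kB top [217. 262.] 746 [0.336 0.125] [0.029 0.278] 47.2 0.025
scene lid ((0.6355305910110474, -0.014042645692825317), (0.1807366907596588, 0.24875935912132263), 14.170372009277344) 0.0897209897317256
table z -0.0009155029465056641
kA scene [383. 254.] 473 [0.479 0.362] [0.197 0.019] 16.5 0.0162
kA scene [430. 291.] 83 [0.514 0.493] [0.032 0.004] 66.2 0.0289
kB scene [324. 178.] 735 [0.339 0.129] [0.03  0.273] 48.1 0.0229
```

View pics/knives.png

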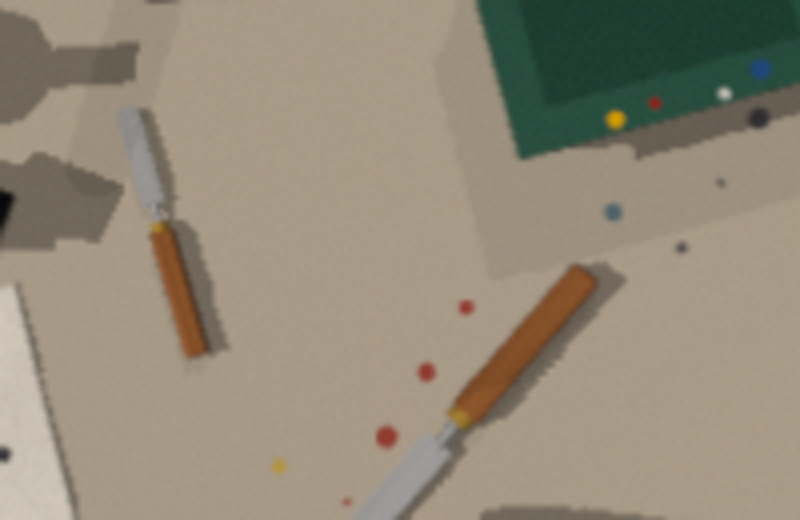

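Knife candidates in the top picture are (141,220), about 200 mm long and 20 mm wide, and (217,262), about 275 x 29 mm. The first fits the given size, and the crop confirms it, with its blade pointing up (+x). The box is at (263,160), front edge facing the robot. The green boxes at the bottom edge are look-alikes.

arm_command(
  motion="-35.3 -17.1 0 0;-35.3 -17.1 0 0;-35.3 -17.1 0 0;-35.3 -17.1 0 0;-35.3 -17.1 0 0;-35.3 -17.1 0 0;-35.3 -17.1 0 0;-35.3 -17.1 0 0;-35.3 -17.1 0 0;-35.3 -17.1 0 0",
)

```text
time_s: 1.6
tcp_pos: [0.4557, 0.3511, 0.2315]
tool_rot: [[-0.969, 0.248, 0.0], [0.248, 0.969, 0.0], [-0.0, 0.0, -1.0]]
contact_force: [0.3, -0.0, 0.1]
finger_gap: 0.0858
gripper_force: 0.0
```

arm_command(
  motion="0 0 0 -1.55;0 0 0 -1.55;0 0 0 -1.55;0 0 0 -1.55;0 0 0 0;0 0 0 0",
)

```text
time_s: 2.2
tcp_pos: [0.4546, 0.3522, 0.2314]
tool_rot: [[-0.959, -0.283, 0.0], [-0.283, 0.959, 0.0], [-0.0, 0.0, -1.0]]
contact_force: [0.4, 0.7, 0.1]
finger_gap: 0.0853
gripper_force: 0.0
```

```bash
cat > c.py <<'E'
from h import *
s=ctrl.get_state(); print(s["tcp_pos"].round(4),s["tool_rot"].round(3).tolist(),s["time_s"])
ci=info("wrist"); im,d=ctrl.get_image("wrist"); cv2.imwrite("pics/w1.png",im); np.save("w1.npy",d)
v,u=np.nonzero(d>0); P=unproj("wrist",np.c_[u,v],d[v,u],ci)
print("table",np.median(P[abs(P[:,2])<.006,2]))
m=(np.hypot(P[:,0]-.478,P[:,1]-.358)<.15)&(P[:,2]>.006)&(P[:,2]<.03)
M=np.zeros(d.shape,np.uint8); M[v[m],u[m]]=255
nn,L,S,C=cv2.connectedComponentsWithStats(M)
for i in range(1,nn):
    if S[i,4]<100: continue
    v2,u2=np.nonzero(L==i); Q=unproj("wrist",np.c_[u2,v2],d[v2,u2],ci)
    print(S[i],cv2.minAreaRect(Q[:,:2].astype(np.float32)),np.percentile(Q[:,2],[5,50,95]).round(4))
    h=Q[Q[:,2]>.0135]; print("handle",cv2.minAreaRect(h[:,:2].astype(np.float32)))
E
python3 c.py
```

```text
[0.4546 0.3522 0.2314] [[-0.959, -0.283, 0.0], [-0.283, 0.959, 0.0], [-0.0, 0.0, -1.0]] 2.2
table -2.3950898359353934e-05
[ 252  109   14  144 1827] ((0.47837644815444946, 0.36003953218460083), (0.19866350293159485, 0.01739545166492462), 16.18117904663086) [0.0079 0.0147 0.0168]
handle ((0.4337064325809479, 0.3470514714717865), (0.10561562329530716, 0.01721295155584812), 16.227066040039062)
[332 202  31  32 290] ((0.4841560423374176, 0.48640820384025574), (0.008400311693549156, 0.04935140162706375), 61.72849655151367) [0.0072 0.0186 0.0289]
handle ((0.484346479177475, 0.4860741198062897), (0.005687887780368328, 0.04916166141629219), 65.38121032714844)
```

View pics/w1.png

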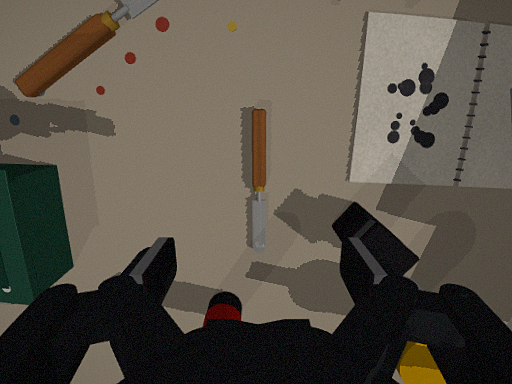

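arm_command(
  motion="0 1 30 0;0 0 30 0;0 0 30 0;0 0 30 0;0 0 30 0;0 0 30 0;0 0 25 0;0 0 15 0;0 0 6 0;0 0 1 0",
  jaw=0.4,
)

```text
time_s: 3.25
tcp_pos: [0.4543, 0.3532, 0.0041]
tool_rot: [[-0.958, -0.286, -0.0], [-0.286, 0.958, -0.0], [0.0, -0.0, -1.0]]
contact_force: [-0.3, -0.3, 0.6]
finger_gap: 0.0512
gripper_force: 0.0
```

arm_command(
  motion="0 0 0 0;0 0 0 0;0 0 0 0;0 0 0 0;0 0 0 0;0 0 0 0;0 0 0 0;0 0 0 0",
  jaw=1,
  squeeze=90,
)

```text
time_s: 4.05
tcp_pos: [0.4551, 0.3537, 0.0059]
tool_rot: [[-0.958, -0.286, 0.002], [-0.286, 0.958, 0.001], [-0.002, 0.001, -1.0]]
contact_force: [-1.6, -1.1, 5.8]
finger_gap: 0.0155
gripper_force: 88.3
```

arm_command(
  motion="0 0 -5 0;0 0 -20 0;0 0 -30 0;0 0 -30 0;0 0 -25 0;0 0 -10 0;0 0 0 0;0 0 0 0",
)

```text
time_s: 4.85
tcp_pos: [0.4539, 0.3528, 0.1237]
tool_rot: [[-0.958, -0.286, -0.001], [-0.286, 0.958, -0.001], [0.001, -0.0, -1.0]]
contact_force: [-0.5, 0.4, -1.3]
finger_gap: 0.0154
gripper_force: 88.1
```

```bash
cat > d.py <<'E'
from h import *
s=ctrl.get_state(); p=s["tcp_pos"]; R=s["tool_rot"]; print(p.round(4),np.degrees(np.arctan2(-R[1,0],-R[0,0])),s["time_s"],s["gripper_force"],s["finger_gap"])
for n in ("wrist","scene","top"):
    ci=info(n); im,d=ctrl.get_image(n); cv2.imwrite(f"pics/k_{n}.png",im)
    P=cloud(n,d,ci=ci); Q=(P-p)@R  # tool frame
    m=(Q[:,0]<-.055)&(Q[:,0]>-.16)&(abs(Q[:,1])<.02)&(abs(Q[:,2])<.04)
    B=Q[m]; 
    if len(B)<10: print(n,len(B)); continue
    f=np.polyfit(B[:,0],B[:,2],1); g=np.polyfit(B[:,0],B[:,1],1)
    print(n,len(B),"x",np.percentile(B[:,0],[0,1,99]).round(4),"z at 0,-.125",np.polyval(f,[0,-.125]).round(4),"y",np.polyval(g,[0,-.125]).round(4),"resid",np.std(B[:,2]-np.polyval(f,B[:,0])).round(4))
E
python3 d.py
```

```text
[0.4539 0.3528 0.1237] 16.628499862647033 4.85 88.1066107749939 0.015399688748186091
wrist 0
scene 236 x [-0.1236 -0.1226 -0.0562] z at 0,-.125 [-0.0004 -0.0011] y [0.0014 0.0005] resid 0.0013
top 150 x [-0.1226 -0.1211 -0.0563] z at 0,-.125 [-0.0017 -0.0009] y [-0.0011 -0.0032] resid 0.0023
```

arm_command(
  motion="0 0 -20 0.48;10 -20 0 0;12 -30 0 0;12 -30 0 0;12 -30 0 0;12 -30 0 0;12 -30 0 0;12 -30 0 0;12 -30 0 0;12 -30 0 0",
)

```text
time_s: 6.0
tcp_pos: [0.4147, 0.0738, 0.1435]
tool_rot: [[-0.969, -0.246, -0.002], [-0.246, 0.969, -0.0], [0.002, 0.0, -1.0]]
contact_force: [0.4, -0.1, -0.7]
finger_gap: 0.0154
gripper_force: 88.2
```

arm_command(
  motion="12 -30 0 0;12 -30 0 0;12 -30 0 0;12 -30 0 0;7 -22 0 0;0 0 0 0;0 0 0 0",
)

```text
time_s: 6.7
tcp_pos: [0.3966, -0.0763, 0.1437]
tool_rot: [[-0.97, -0.244, -0.001], [-0.244, 0.97, 0.0], [0.001, 0.001, -1.0]]
contact_force: [-0.6, 0.5, -1.5]
finger_gap: 0.0154
gripper_force: 88.2
```

```bash
python3 d.py
```

```text
[ 0.3966 -0.0763  0.1437] 14.131993615479669 6.7 88.23563575744629 0.01543999873782193
wrist 0
scene 138 x [-0.1255 -0.1223 -0.0566] z at 0,-.125 [-0.0023 -0.0018] y [0.001  0.0026] resid 0.0013
top 125 x [-0.1223 -0.1212 -0.0697] z at 0,-.125 [-0.0013 -0.0033] y [-0.0064 -0.0022] resid 0.0022
```

arm_command(
  motion="0 0 20 0;0 0 30 0;0 0 19 0;0 0 0 0;-15 0 0 0;-15 0 0 0;-6 0 0 0;0 0 0 0;0 0 0 0",
)

```text
time_s: 7.75
tcp_pos: [0.4322, -0.0671, 0.0757]
tool_rot: [[-0.969, -0.246, 0.001], [-0.246, 0.969, -0.0], [-0.0, -0.0, -1.0]]
contact_force: [-0.3, -0.2, -0.5]
finger_gap: 0.0157
gripper_force: 88.2
```

```bash
python3 d.py; python3 - <<'E'
import cv2
im=cv2.imread("pics/k_scene.png"); cv2.imwrite("pics/ins.png",cv2.resize(im[110:290,160:400],None,fx=3.3,fy=3.3,interpolation=cv2.INTER_CUBIC))
E
```

```text
[ 0.4322 -0.0671  0.0757] 14.257821155441155 7.75 88.21578741073608 0.015715598571029055
wrist 0
scene 287 x [-0.1592 -0.1587 -0.0579] z at 0,-.125 [ 0.0117 -0.0099] y [0.0039 0.0006] resid 0.0027
top 292 x [-0.1595 -0.1593 -0.0766] z at 0,-.125 [ 0.0149 -0.0101] y [-0.0105 -0.0016] resid 0.0037
```

View pics/ins.png

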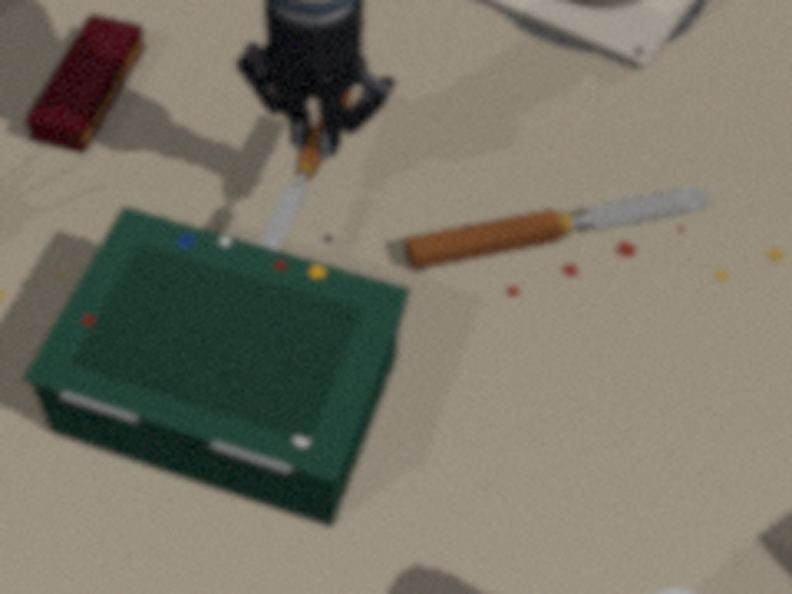

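The tip sits at the middle of the lid's front edge (crop pixel 270,245), about to go under. I'll advance until it lightly touches the front wall.

arm_command(
  motion="-2 0 0 0;-2 0 0 0;-2 0 0 0;0 0 0 0;0 0 0 0",
)

```text
time_s: 8.4
tcp_pos: [0.4378, -0.0658, 0.0753]
tool_rot: [[-0.969, -0.246, -0.0], [-0.246, 0.969, 0.0], [0.0, 0.0, -1.0]]
contact_force: [0.2, 0.4, -0.4]
finger_gap: 0.0155
gripper_force: 88.2
```

arm_command(
  motion="-1 0 0 0;-1 0 0 0;-1 0 0 0;0 0 0 0;0 0 0 0",
)

```text
time_s: 8.9
tcp_pos: [0.4403, -0.065, 0.0752]
tool_rot: [[-0.969, -0.246, -0.001], [-0.246, 0.969, 0.0], [0.001, 0.0, -1.0]]
contact_force: [-1.5, -0.2, -0.2]
finger_gap: 0.0151
gripper_force: 88.2
```

arm_command(
  motion="3.5 0 0 0;0 0 0 0;0 0 -4 0;0 0 -4 0;-1 0 -8 0;-1 0 -8 0;-2 0 -8 0;-2 0 -8 0;0 0 0 0;0 0 0 0",
  squeeze=120,
)

```text
time_s: 9.9
tcp_pos: [0.444, -0.0645, 0.1158]
tool_rot: [[-0.969, -0.246, 0.002], [-0.246, 0.969, -0.0], [-0.002, -0.001, -1.0]]
contact_force: [-0.0, 0.2, -1.7]
finger_gap: 0.014
gripper_force: 121.2
```

```bash
cat > e.py <<'E'
from h import *
s=ctrl.get_state(); print(s["tcp_pos"].round(4),s["contact_force"].round(1),s["finger_gap"])
H=np.array([.7153,.0039,.086]); x=np.array([.9696,.2446,0]); y=np.array([-.2446,.9696,0])
for n in ("scene","top"):
    im,d=ctrl.get_image(n); cv2.imwrite(f"pics/l_{n}.png",im); P=cloud(n,d)-H
    q=np.c_[-P@x,P@y,P[:,2]]
    m=(abs(q[:,1])>.05)&(abs(q[:,1])<.118)&(q[:,2]>.012)&(np.hypot(q[:,0],q[:,2])>.06)&(np.hypot(q[:,0],q[:,2])<.18)
    if m.sum()>50: print(n,m.sum(),"theta med",np.percentile(np.arctan2(q[m,2],q[m,0]),[20,50,80]).round(3))
E
python3 e.py
```

```text
[ 0.444  -0.0645  0.1158] [-0.   0.2 -1.7] 0.013994774402241238
scene 2162 theta med [0.222 0.237 0.256]
top 1811 theta med [0.221 0.239 0.264]
```

arm_command(
  motion="-4 0 -10 0;-4 0 -10 0;-6 0 -10 0;-6 0 -10 0;-7.5 0 -9 0;-7.5 0 -9 0;-8 0 -8 0;-8 0 -8 0;-8.5 0 -7 0;-8.5 0 -7 0",
)

```text
time_s: 11.0
tcp_pos: [0.5098, -0.0475, 0.2039]
tool_rot: [[-0.969, -0.246, 0.0], [-0.246, 0.969, -0.0], [-0.0, -0.0, -1.0]]
contact_force: [-1.2, -1.2, -0.7]
finger_gap: 0.0141
gripper_force: 121.2
```

```bash
python3 e.py; python3 d.py
```

```text
[ 0.5098 -0.0475  0.2039] [-1.2 -1.2 -0.7] 0.014069045689701506
scene 2631 theta med [0.959 0.974 0.995]
top 952 theta med [0.975 0.99  1.013]
[ 0.5114 -0.0475  0.2046] 14.247469012278529 11.1 121.25768423080444 0.01399846312693077
wrist 0
scene 659 x [-0.16   -0.1594 -0.0579] z at 0,-.125 [-0.044   0.0056] y [0.0032 0.0005] resid 0.0131
top 242 x [-0.1598 -0.1591 -0.1004] z at 0,-.125 [-0.1303 -0.0025] y [-0.009 -0.001] resid 0.0079
```

arm_command(
  motion="-10 0 -6 0;-10 0 -6 0;-10 0 -4 0;-10 0 -4 0;-11 0 -3 0;-11 0 -3 0;-11 0 -1 0;-11 0 -1 0;-11 0 1 0;-11 0 1 0",
)

```text
time_s: 12.25
tcp_pos: [0.6129, -0.0215, 0.2293]
tool_rot: [[-0.969, -0.246, 0.001], [-0.246, 0.969, -0.0], [-0.001, -0.0, -1.0]]
contact_force: [-1.3, 0.8, 0.2]
finger_gap: 0.014
gripper_force: 121.4
```

arm_command(
  motion="-8 0 1 0;-6 0 1 0;0 0 0 0;0 0 0 0",
)

```text
time_s: 12.65
tcp_pos: [0.6253, -0.0182, 0.2271]
tool_rot: [[-0.969, -0.246, -0.0], [-0.246, 0.969, -0.0], [0.0, 0.0, -1.0]]
contact_force: [-0.0, 0.9, -1.8]
finger_gap: 0.0142
gripper_force: 121.3
```

```bash
python3 e.py
```

```text
[ 0.6253 -0.0182  0.2271] [-0.   0.9 -1.8] 0.014179311833299854
scene 929 theta med [1.824 1.837 1.859]
top 729 theta med [1.783 1.792 1.802]
```

arm_command(
  motion="20 0 0 0;30 0 0 0;35 -5 0 0;35 -10 0 0;35 -15 0 0;35 -15 0 0;35 -15 0 0;25 -13 0 0;0 0 10 0;0 0 20 0",
)

```text
time_s: 13.75
tcp_pos: [0.4018, -0.1514, 0.1984]
tool_rot: [[-0.97, -0.244, 0.004], [-0.244, 0.97, -0.002], [-0.004, -0.003, -1.0]]
contact_force: [1.7, 0.1, 0.0]
finger_gap: 0.014
gripper_force: 121.3
```

arm_command(
  motion="0 0 30 0;0 0 35 0;0 0 35 0;0 0 30 0;0 0 25 0;0 0 15 0;0 0 10 0;0 0 5 0;0 0 2 0;0 0 0 0",
)

```text
time_s: 14.75
tcp_pos: [0.4014, -0.1505, 0.0106]
tool_rot: [[-0.969, -0.246, 0.001], [-0.246, 0.969, -0.0], [-0.001, -0.0, -1.0]]
contact_force: [-0.0, -1.1, -1.5]
finger_gap: 0.014
gripper_force: 121.3
```

arm_command(
  motion="0 0 2 0;0 0 2 0;0 0 0 0;0 0 0 0",
)

```text
time_s: 15.15
tcp_pos: [0.401, -0.1505, 0.0065]
tool_rot: [[-0.969, -0.246, 0.0], [-0.246, 0.969, -0.0], [-0.0, -0.0, -1.0]]
contact_force: [0.0, -0.2, -1.1]
finger_gap: 0.0142
gripper_force: 121.3
```

arm_command(
  motion="0 0 0 0;0 0 0 0;0 0 0 0;0 0 0 0;0 0 0 0;0 0 -5 0;0 0 -15 0;0 0 -30 0;0 0 -40 0;0 0 -40 0",
  jaw=0.4,
)

```text
time_s: 16.15
tcp_pos: [0.4003, -0.1502, 0.1377]
tool_rot: [[-0.969, -0.246, -0.001], [-0.246, 0.969, 0.0], [0.001, 0.001, -1.0]]
contact_force: [0.3, -1.3, -0.8]
finger_gap: 0.0513
gripper_force: 0.0
```

arm_command(
  motion="0 0 -30 0;0 0 -30 0;0 0 -20 0;0 0 0 0;0 0 0 0",
)

```text
time_s: 16.65
tcp_pos: [0.4008, -0.1503, 0.2164]
tool_rot: [[-0.969, -0.246, 0.001], [-0.246, 0.969, -0.0], [-0.001, -0.0, -1.0]]
contact_force: [-0.1, 0.0, -0.4]
finger_gap: 0.0517
gripper_force: 0.0
```

```bash
python3 e.py; cat > f.py <<'E'
from h import *
H=np.array([.7153,.0039,.086]); x=np.array([.9696,.2446,0]); y=np.array([-.2446,.9696,0])
for n in ("scene","top"):
    im,d=ctrl.get_image(n); cv2.imwrite(f"pics/t_{n}.png",im)
    P=cloud(n,d); q=P-H; q=np.c_[-q@x,q@y,P[:,2]]
    m=(abs(q[:,0]-.08)<.04)&(abs(q[:,1])<.08)&(q[:,2]>.062)&(q[:,2]<.086)
    if m.sum()>20:
        b=P[m][:,:2].astype(np.float32); print(n,"bar",m.sum(),cv2.minAreaRect(b),np.percentile(P[m,2],[10,50,90]).round(4),"box s,l",np.median(q[m],0).round(4),np.percentile(q[m,1],[1,99]).round(3))
    m=(q[:,0]>.19)&(q[:,0]<.45)&(abs(q[:,1]+.07)<.05)&(P[:,2]>.005)&(P[:,2]<.03)
    if m.sum()>20: print(n,"knife",m.sum(),cv2.minAreaRect(P[m][:,:2].astype(np.float32)),np.percentile(P[m,2],95).round(4))
E
python3 f.py
```

```text
[ 0.4008 -0.1503  0.2164] [-0.1  0.  -0.4] 0.051747513286994944
scene 932 theta med [1.823 1.837 1.86 ]
top 1074 theta med [1.782 1.792 1.801]
scene bar 323 ((0.6240546107292175, -0.018811896443367004), (0.050470151007175446, 0.15946078300476074), 14.416691780090332) [0.0682 0.0776 0.0802] box s,l [0.0758 0.0067 0.0776] [-0.079  0.079]
scene knife 294 ((0.4248775541782379, -0.14188572764396667), (0.19942061603069305, 0.019421471282839775), 14.011569023132324) 0.0166
top bar 245 ((0.6387593150138855, -0.014898046851158142), (0.07972454279661179, 0.15909390151500702), 14.973456382751465) [0.0686 0.0777 0.0821] box s,l [0.0797 0.0158 0.0777] [-0.07   0.079]
top knife 246 ((0.4218502938747406, -0.14218929409980774), (0.2561109960079193, 0.09771420061588287), 14.000333786010742) 0.0171
```

View pics/t_top.png

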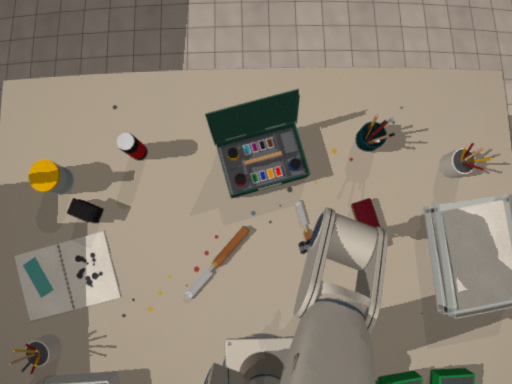

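The knife lies flat and clear of the box, with its tip at (302,205). The lid leans back at the top. The tray handle is at (263,158), the jars are at (233,153), (241,180) and (295,164), and the fourth well is empty.

```bash
cat > g.py <<'E'
from h import *
import sys
H=np.array([.7153,.0039,.086]); x=np.array([.9696,.2446,0]); y=np.array([-.2446,.9696,0])
s=ctrl.get_state(); print(s["joint_pos"].round(1),s["tcp_pos"].round(4),s["tool_rot"].round(3).tolist())
for n in sys.argv[1:]:
    ci=info(n); im,d=ctrl.get_image(n); cv2.imwrite(f"pics/g_{n}.png",im)
    hsv=cv2.cvtColor(im,cv2.COLOR_BGR2HSV); M=cv2.inRange(hsv,(4,110,60),(18,255,255))>0
    v,u=np.nonzero(M&(d>0)); P=unproj(n,np.c_[u,v],d[v,u],ci); q=P-H; q=np.c_[-q@x,q@y,P[:,2]]
    m=(abs(q[:,0]-.08)<.025)&(abs(q[:,1])<.075)&(q[:,2]>.066)&(q[:,2]<.09)
    print(n,m.sum(),cv2.minAreaRect(P[m][:,:2].astype(np.float32)) if m.sum()>10 else "", np.median(q[m],0).round(4), "top",np.percentile(P[m,2],80).round(4))
E
python3 g.py top scene
```

```text
[ -22.2    8.8  118.    -0.    53.3 -126.4] [ 0.4002 -0.1501  0.2152] [[-0.969, -0.246, -0.002], [-0.246, 0.969, 0.001], [0.002, 0.001, -1.0]]
top 144 ((0.6398688554763794, -0.019817758351564407), (0.011120830662548542, 0.109622061252594), 14.088891983032227) [ 0.0789 -0.0039  0.0791] top 0.0813
scene 131 ((0.6426612734794617, -0.01405545324087143), (0.009293810464441776, 0.10128869116306305), 14.362736701965332) [ 0.0738 -0.0017  0.0787] top 0.08
```

arm_command(
  motion="-20 6 0 0;-35 9 0 0;-35 9 0 0;-35 9 0 0;-35 9 0 0;-35 9 0 0;-35 9 0 0;-35 10 0 0;0 0 0 1;0 0 0 1.6",
  jaw=0.3,
)

```text
time_s: 17.95
tcp_pos: [0.6411, -0.0166, 0.2148]
tool_rot: [[-1.0, -0.019, -0.002], [-0.019, 1.0, 0.0], [0.002, 0.0, -1.0]]
contact_force: [0.8, -0.9, -0.9]
finger_gap: 0.0598
gripper_force: 0.0
```

arm_command(
  motion="0 0 0 1.6;0 0 0 1.6;0 0 0 1.6;0 0 0 1.6;0 0 0 1.6;0 0 0 1.6;0 0 0 1.6;0 0 0 1.6;0 0 0 1.6;0 0 0 1",
)

```text
time_s: 18.95
tcp_pos: [0.6403, -0.0174, 0.2152]
tool_rot: [[-0.241, 0.971, -0.002], [0.971, 0.241, 0.0], [0.0, -0.002, -1.0]]
contact_force: [0.1, -0.5, -0.2]
finger_gap: 0.06
gripper_force: 0.0
```

arm_command(
  motion="0 0 0 0;0 0 0 0;0 0 0 0",
)

```text
time_s: 19.25
tcp_pos: [0.6405, -0.0174, 0.2159]
tool_rot: [[-0.248, 0.969, -0.001], [0.969, 0.248, 0.0], [0.0, -0.001, -1.0]]
contact_force: [-0.3, -0.0, -0.4]
finger_gap: 0.0596
gripper_force: 0.0
```

```bash
python3 g.py wrist scene
```

```text
[ -2.6  26.5  91.9  -0.   61.6 -17. ] [ 0.6405 -0.0174  0.2159] [[-0.248, 0.969, -0.001], [0.969, 0.248, 0.0], [0.0, -0.001, -1.0]]
wrist 1144 ((0.6404815316200256, -0.015525463968515396), (0.01086676586419344, 0.11085232347249985), 14.794415473937988) [0.0771 0.0032 0.0797] top 0.0803
scene 132 ((0.6428496837615967, -0.014911025762557983), (0.010273969732224941, 0.10380496084690094), 13.309006690979004) [ 0.074  -0.002   0.0784] top 0.0796
```

View pics/g_wrist.png

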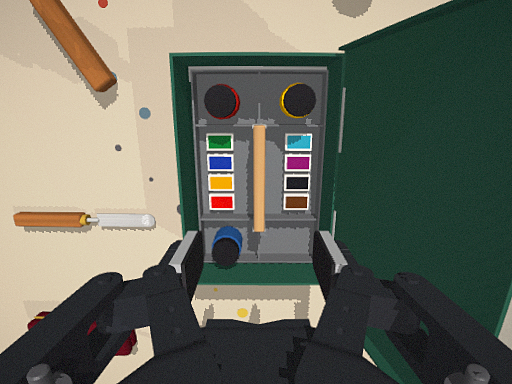

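The bar (column 260, rows 125–230) lies midway between the fingers, and nothing is in the way below. Going down to grip it.

arm_command(
  motion="2 0 20 0;0 0 30 0;0 0 30 0;0 0 30 0;0 0 22 0;0 0 14 0;0 0 8 0;0 0 4 0;0 0 0 0;0 0 0 0",
)

```text
time_s: 20.35
tcp_pos: [0.6409, -0.0155, 0.0593]
tool_rot: [[-0.246, 0.969, 0.002], [0.969, 0.246, -0.0], [-0.0, 0.002, -1.0]]
contact_force: [1.3, -0.0, -0.0]
finger_gap: 0.0599
gripper_force: 0.0
```

arm_command(
  motion="0 0 0 0;0 0 0 0;0 0 0 0;0 0 0 0;0 0 0 0;0 0 0 0;0 0 0 0;0 0 0 0",
  jaw=1,
  squeeze=90,
)

```text
time_s: 21.15
tcp_pos: [0.6406, -0.0155, 0.059]
tool_rot: [[-0.246, 0.969, 0.001], [0.969, 0.246, -0.0], [-0.0, 0.001, -1.0]]
contact_force: [-1.0, -0.1, 5.2]
finger_gap: 0.01
gripper_force: 88.4
```

arm_command(
  motion="0 0 -2 0;0 0 -4 0;0 0 -6 0;0 0 -8 0;0 0 -8 0;0 0 -8 0;0 0 -8 0;0 0 -8 0;0 0 -4 0;0 0 0 0",
  squeeze=110,
)

```text
time_s: 22.15
tcp_pos: [0.6406, -0.0155, 0.1152]
tool_rot: [[-0.246, 0.969, 0.001], [0.969, 0.246, -0.0], [-0.0, 0.001, -1.0]]
contact_force: [-0.5, 0.5, -4.8]
finger_gap: 0.0099
gripper_force: 107.5
```

arm_command(
  motion="0 0 -4 0;0 0 -8 0;0 0 -10 0;0 0 -10 0;0 0 -10 0;0 0 -10 0;0 0 -10 0;0 0 -8 0;0 0 -4 0;0 0 0 0",
)

```text
time_s: 23.15
tcp_pos: [0.6405, -0.0155, 0.1891]
tool_rot: [[-0.246, 0.969, 0.001], [0.969, 0.246, -0.0], [-0.0, 0.001, -1.0]]
contact_force: [0.3, 1.7, -4.4]
finger_gap: 0.0096
gripper_force: 107.6
```

arm_command(
  motion="0 0 0 0;0 0 0 0;0 0 0 0;0 0 0 0;0 0 0 0;0 0 0 0;0 0 0 0;0 0 0 0",
)

```text
time_s: 23.95
tcp_pos: [0.6401, -0.0155, 0.1883]
tool_rot: [[-0.246, 0.969, 0.0], [0.969, 0.246, -0.0], [-0.0, 0.0, -1.0]]
contact_force: [-0.2, -0.7, -5.4]
finger_gap: 0.0098
gripper_force: 107.6
```

```bash
cat > i.py <<'E'
from h import *
im,d=ctrl.get_image("scene"); cv2.imwrite("pics/fin.png",cv2.resize(im[60:320,100:400],None,fx=2.2,fy=2.2))
E
python3 i.py; python3 e.py
```

```text
[ 0.6401 -0.0155  0.1883] [-0.1  0.5 -4.7] 0.009798529160055369
scene 3768 theta med [0.73  1.031 1.824]
top 1554 theta med [0.748 1.383 1.793]
```

View pics/fin.png

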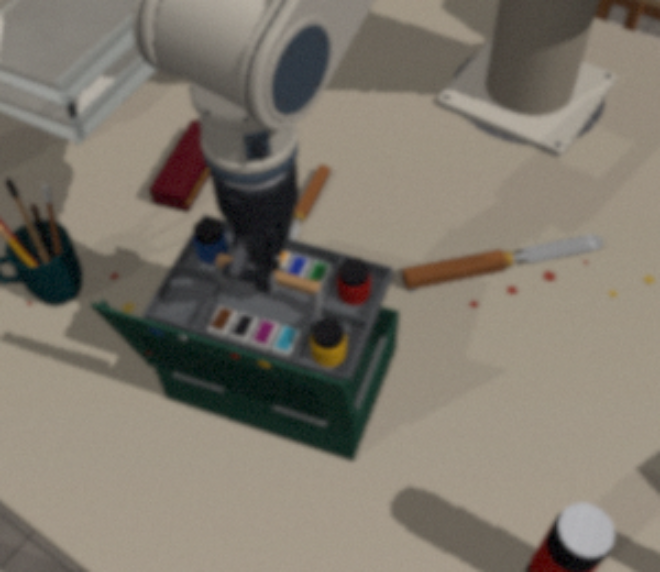

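The picture shows the tray held above the box with its jars upright at (209,240), (354,280) and (328,341). I'll check its level in numbers before handing in.

```bash
python3 - <<'E'
from h import *
H=np.array([.7153,.0039,0]); x=np.array([.9696,.2446,0]); y=np.array([-.2446,.9696,0])
for n in ("scene","top"):
    im,d=ctrl.get_image(n); P=cloud(n,d); q=P-H; q=np.c_[-q@x-.08,q@y,P[:,2]]
    q=q[(abs(q[:,0])<.065)&(abs(q[:,1])<.05)&(abs(q[:,0])>.02)&(q[:,2]>.14)&(q[:,2]<.185)]
    for _ in range(4):
        f=np.linalg.lstsq(np.c_[q[:,:2],np.ones(len(q))],q[:,2],rcond=None)[0]
        r=q[:,2]-np.c_[q[:,:2],np.ones(len(q))]@f; q=q[abs(r)<max(1.5*np.std(r),.003)]
    print(n,len(q),np.degrees(np.arctan(f[:2])).round(2),f[2].round(4))
s=ctrl.get_state(); print(s["time_s"],np.abs(s["dq"]).max())
E
```

```text
scene 536 [ 0.04 -0.44] 0.166
top 25 [-29.65  -3.95] 0.1459
24.2 0.126823650259386
```

```bash
python3 -c "
from station import ctrl
print(ctrl.job_done())"
```

```text
the job is handed in; nothing more can be done
None
```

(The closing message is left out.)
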